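Sort the parts of a stripped-down lamp into their trays

ROBOT

A 7-joint arm with a two-finger parallel gripper is mounted at the origin on the work surface. World frame = base frame: x ahead of the robot, y to its left, z up, the work surface at z = 0. Lengths are in mm, angles in rad, forces in N, time in s.
With the tool pointing down it reaches from about 425 to 925 mm from the base axis. Payload 6.8 kg.
Tool frame: the origin (TCP) lies at the very end of the fingers, on their centre line; the grasp point (between the pads) lies 19 mm behind it; z points along the fingers, y is the line along which they close (so a half turn about z gives the same grasp; the last joint's range is limited). The gripper opens to 88 mm and grips with 3 to 60 N. Pads are 20 mm wide; open, the fingers measure 115 mm over their backs; the gripper's body (75 mm by 178 mm) begins 61 mm behind the grasp point.
Start: joints at [-1.315, 0.477, 0.022, 1.555, -0.011, 1.109, -0.083], TCP at [240.181, 630.841, 222.664] pointing down, gripper open.
Joint ranges: [-2.96, 2.96], [-0.34, 2.1], [-1.41, 1.46], [0.24, 2.44], [-1.37, 4.51], [0.17, 1.92], [-2.96, 2.96]. Speed limits (rad/s): [2.39, 2.39, 3.14, 3.14, 3.14, 3.14, 3.14].

INTERFACE

Orientations are given as a unit quaternion [w, x, y, z].
In Python, from workcell import env gives the robot as it stands.
- The arm moves only by the shell command python3 -m creep 'ROWS'. ROWS is text: rows parted by semicolons, each of 7 numbers parted by spaces: the turn, a rotation vector about the tool's x, y, z in degrees, then the shift along the tool's x, y, z in mm, then the closure, from 0 (fully open) to 1 (shut). In form: wx wy wz dx dy dz grip; .... A call has 1 to 8 rows; each row is the pose to reach, as a shift and turn from the pose commanded when the call began, along the tool's axes at that moment; what a row does not reach only later rows make up. A row lasts 1/8 s, in which the tool goes at most 62.5 mm and 10.7 degrees, less where a joint would pass 70% of its speed; a pose out of reach is approached as far as the arm can. A call with a gripper value outside its range is refused whole. The fingers move at their own pace and stop on an object; the grip force is fixed at half the most. Time passes only in rows, so rows that repeat a pose let the fingers close. It gives the time, the measured TCP pose, the force, the opening and the grip force at its end, in the units of the state.
- env.sense(): the state, without advancing time (a new reading comes with each control period).
- env.get_image(name): name is "side" or "top"; returns a dict with "img" (480x640x3 uint8, red, green, blue), "z_map" (480x640 float32, mm along the optical axis (not along the pixel's ray), 0 where there is no reading), "intrinsics" (3x3 intrinsics, pixels), "extrinsics" (4x4, takes a point from world to camera coordinates). Camera axes: x right, y up, looking along -z (the intrinsics and any distortion apply to the point x, -y, -z); pixel columns grow to the right and rows downward; lengths in mm; the calibration is good to about 2 mm. A picture is of the moment at which its call begins.
- env.job_done(): hands the job in; it is judged then, once.
The state is a dict: "t": time; "q": joint angles; "qvel": joint speeds; "tau": joint torques, N m; "eef_pos": TCP position; "ee_rot": TCP orientation; "force": force on the tool from outside, world axes, zero at the start; "wrist_torque": the same for the moment, N m; "width": opening from 0.0 (shut) to 1.0 (fully open); "grip_force": force on a finger pad.
Only numpy, scipy, OpenCV 4.12 (cv2) and the standard library are available. Lean on these libraries where they do the work, as an engineer would, in place of code of your own. Each camera call takes 0.05 s, during which the arm holds its last target. There are 200 camera calls.

TASK

Sort the parts of the taken-apart lamp: both brass lampholder shells into the red tray, both white porcelain sockets into the blue tray and the black dimmer switch into the green tray. Set each part down gently, without dropping it, so that it stands upright on the floor of its tray. Leave the jar and the screwdriver where they are.

Things in the scene. Friction and masses are not known exactly. Their poses are not given: they have to be found in the camera images.
- brass_a: Brass lampholder shell, standing upright: flange 40 mm across and 5 mm high at the foot, then a straight round barrel 32 mm across from 6 to 40 mm high, then a taper and a thin steel nipple to the top at 51 mm. Loose, about 90 g. Origin: centre of its underside; z up along its axis. Belongs in the red tray.
- brass_b: The other, identical brass lampholder shell, standing upright: flange 40 mm across and 5 mm high at the foot, then a straight round barrel 32 mm across from 6 to 40 mm high, then a taper and a thin steel nipple to the top at 51 mm. Loose, about 90 g. Origin: centre of its underside; z up along its axis. Belongs in the red tray.
- porcelain_a: White porcelain lamp socket with a dark disc and brass dot on top, standing upright: straight round body 36 mm across up to 34 mm high, narrowing to 28 mm across, top at 44 mm. Loose, about 70 g. Origin: centre of its underside; z up along its axis. Belongs in the blue tray.
- porcelain_b: The other, identical white porcelain lamp socket with a dark disc and brass dot on top, standing upright: straight round body 36 mm across up to 34 mm high, narrowing to 28 mm across, top at 44 mm. Loose, about 70 g. Origin: centre of its underside; z up along its axis. Belongs in the blue tray.
- dimmer: Black ribbed round dimmer switch with a small grey stub and a white mark on top, standing upright: body 45 mm across, 26 mm high, stub 20 mm across to 33 mm high. Loose, about 60 g. Origin: centre of its underside; z up along its axis. Belongs in the green tray.
- tray_red: Red open metal parts tray, fixed to the bench: outside 130 mm along its x by 160 mm along its y, 22 mm high, walls 4 mm, inner floor 4 mm above the origin. Origin: centre of its underside, on the bench (z = 0); z up. It may stand turned by up to about 15 degrees. For the two brass shells.
- tray_blue: Blue open metal parts tray, fixed to the bench: outside 130 mm along its x by 160 mm along its y, 22 mm high, walls 4 mm, inner floor 4 mm above the origin. Origin: centre of its underside, on the bench (z = 0); z up. It may stand turned by up to about 15 degrees. For the two porcelain sockets.
- tray_green: Green open metal parts tray, fixed to the bench: outside 130 mm along its x by 160 mm along its y, 22 mm high, walls 4 mm, inner floor 4 mm above the origin. Origin: centre of its underside, on the bench (z = 0); z up. It may stand turned by up to about 15 degrees. For the dimmer switch.
- jar: Bystander: amber glass jar with a black lid, 56 mm across, 75 mm high, loose, on the bench at the right. Origin: centre of its underside. Leave it alone.
- screwdriver: Bystander: screwdriver with a red handle, 200 mm long, lying on the bench at the left, roughly along x. Leave it alone.
Things that resemble listed ones, but are neither listed nor needed, are in the scene too. What is shaped like the brass_b but pink or turquoise is not meant. Leave any purple look-alike of the porcelain_a alone.

How it is judged (in metres and radians):
At the end, for the whole second after the job is handed in: Both brass shells in the red tray, both porcelain sockets in the blue tray, the dimmer in the green tray: each inside its walls, underside within 10 mm of the tray's underside (standing on its floor), upright within 0.15 rad, at rest (under 0.03 m/s) (x of brass_a in the frame of tray_red between -0.05 and 0.05 m and y of brass_a in the frame of tray_red between -0.065 and 0.065 m and z of brass_a in the frame of tray_red between 0 and 0.01 m and angle between each of brass_a, brass_b, porcelain_a, porcelain_b, dimmer's own z axis and vertical below 0.15 rad and linear speed of each of brass_a, brass_b, porcelain_a, porcelain_b, dimmer below 0.03 m/s and x of brass_b in the frame of tray_red between -0.05 and 0.05 m and y of brass_b in the frame of tray_red between -0.065 and 0.065 m and z of brass_b in the frame of tray_red between 0 and 0.01 m and x of porcelain_a in the frame of tray_blue between -0.05 and 0.05 m and y of porcelain_a in the frame of tray_blue between -0.065 and 0.065 m and z of porcelain_a in the frame of tray_blue between 0 and 0.01 m and x of porcelain_b in the frame of tray_blue between -0.05 and 0.05 m and y of porcelain_b in the frame of tray_blue between -0.065 and 0.065 m and z of porcelain_b in the frame of tray_blue between 0 and 0.01 m and x of dimmer in the frame of tray_green between -0.05 and 0.05 m and y of dimmer in the frame of tray_green between -0.065 and 0.065 m and z of dimmer in the frame of tray_green between 0 and 0.01 m); the robot touches nothing.
It fails at once if a part is dropped into its tray (comes down faster than 0.6 m/s, a fall of some 20 mm) ((horizontal distance between brass_a and tray_red below 0.08 m and z of brass_a in the frame of tray_red below 0.03 m and linear speed of brass_a above 0.6 m/s) or (horizontal distance between brass_b and tray_red below 0.08 m and z of brass_b in the frame of tray_red below 0.03 m and linear speed of brass_b above 0.6 m/s) or (horizontal distance between porcelain_a and tray_blue below 0.08 m and z of porcelain_a in the frame of tray_blue below 0.03 m and linear speed of porcelain_a above 0.6 m/s) or (horizontal distance between porcelain_b and tray_blue below 0.08 m and z of porcelain_b in the frame of tray_blue below 0.03 m and linear speed of porcelain_b above 0.6 m/s) or (horizontal distance between dimmer and tray_green below 0.08 m and z of dimmer in the frame of tray_green below 0.03 m and linear speed of dimmer above 0.6 m/s)).
It fails at once if the jar or the screwdriver is pushed more than 25 mm away or the jar is tipped (distance of any of jar, screwdriver from where it was at the start of the episode above 0.025 m or angle between jar's own z axis and vertical above 0.3 rad).
It also fails if it takes over 125 s, if anything falls off the work surface, if the arm or the gripper's body presses on something with over 40 N, if the wrist force passes 120 N, or if a joint passes its speed limit or range.

## Working session

There is one attempt and no reset: what is moved stays moved. The work goes in short steps, Python scripts to look and compute and a shell command to move; the robot and the scene stay as the last step left them, time stands still between calls to the robot, and variables do not carry over. Pictures are saved under pics/ and viewed, at most 14 in all, crops included, and the job is handed in when it is done.

```bash
mkdir -p pics; python3 - <<'E'
from workcell import env
import cv2,numpy as np
for n in("top","side"):
    d=env.get_image(n); cv2.imwrite(f"pics/{n}0.png",d["img"][:,:,::-1]); np.savez(f"{n}0.npz",**d)
    print(n,d["intrinsics"],d["extrinsics"].round(3),d.keys())
print(env.sense())
E
```

```text
top [[448.42970522   0.         317.37529541]
 [  0.         448.42970522 239.94155347]
 [  0.           0.           1.        ]] [[ 1.300000e-02 -1.000000e+00  4.000000e-03  4.853000e+00]
 [ 9.990000e-01  1.300000e-02  3.000000e-02 -4.848500e+02]
 [-3.000000e-02  3.000000e-03  1.000000e+00 -1.105336e+03]
 [ 0.000000e+00  0.000000e+00  0.000000e+00  1.000000e+00]] dict_keys(['img', 'z_map', 'intrinsics', 'extrinsics'])
side [[451.80406598   0.         322.70872783]
 [  0.         451.80406598 244.44883408]
 [  0.           0.           1.        ]] [[-8.40000e-01 -5.42000e-01  7.00000e-03  4.05348e+02]
 [ 3.15000e-01 -4.77000e-01  8.20000e-01 -1.98443e+02]
 [-4.42000e-01  6.91000e-01  5.72000e-01 -6.90700e+02]
 [ 0.00000e+00  0.00000e+00  0.00000e+00  1.00000e+00]] dict_keys(['img', 'z_map', 'intrinsics', 'extrinsics'])
{'t': 0.1, 'q': array([-1.31505593,  0.47772612,  0.02236325,  1.556307  , -0.01151332,
        1.10933281, -0.08310372]), 'qvel': array([-4.98525592e-04, -8.45929395e-05,  2.56072082e-04, -3.36265496e-03,
        7.18111546e-05, -1.36454692e-03, -1.33559169e-04]), 'tau': array([ 4.33545996e-03, -5.84098363e+01,  1.54027976e+00, -2.73315185e+01,
       -5.41150512e-02,  1.30829206e-02,  5.81408040e-05]), 'eef_pos': array([240.03717293, 630.3046729 , 221.79278731]), 'ee_rot': array([-9.08306109e-05,  1.80922025e-01,  9.83497099e-01, -8.17419755e-04]), 'force': array([-0.13706774,  0.63281306,  0.2116093 ]), 'wrist_torque': array([0.03427199, 0.04558392, 0.01878628]), 'grip_force': 0.0, 'width': 1.0009459388633595}
```

View pics/top0.png

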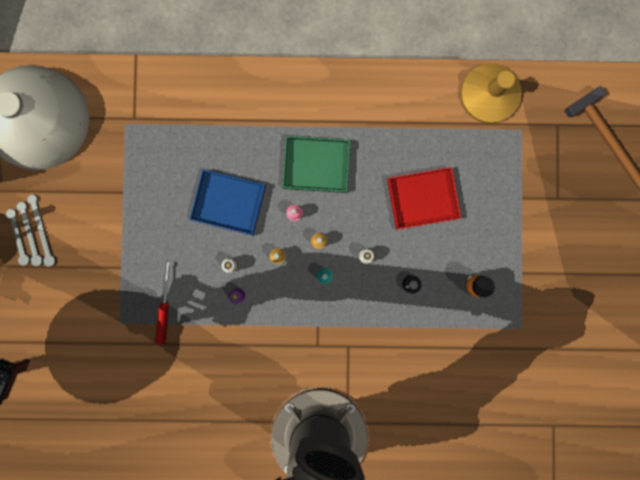

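View pics/side0.png

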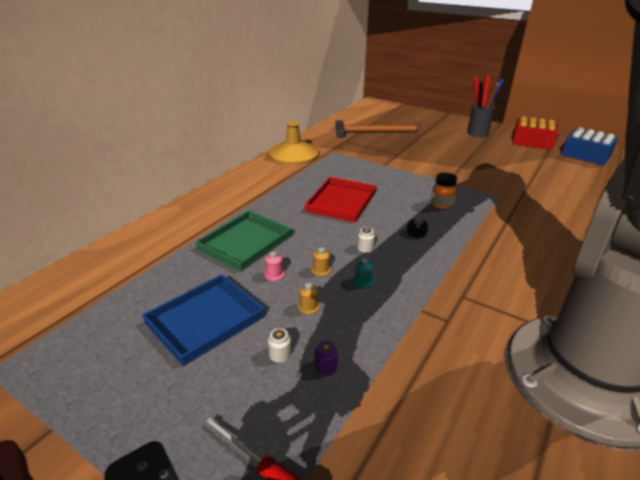

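The top picture shows the blue tray (228,202), green (317,164) and red (424,198). The porcelain sockets are at (228,265) and (366,256), the brass shells at (277,256) and (319,240), and the dimmer at (411,284). The look-alikes are at (294,213), (325,276) and (236,295). The side view agrees.

```bash
cat > h.py <<'E'
import numpy as np,cv2
def cloud(d):
    K,E,Z=d["intrinsics"],d["extrinsics"],d["z_map"].astype(float)
    v,u=np.mgrid[:480,:640]
    c=np.stack([(u-K[0,2])/K[0,0]*Z,-(v-K[1,2])/K[1,1]*Z,-Z],-1)
    P=(c-E[:3,3])@E[:3,:3]
    P[Z<=0]=np.nan
    return P
def proj(d,p):
    c=d["extrinsics"][:3,:3]@p+d["extrinsics"][:3,3];K=d["intrinsics"]
    return K[0,0]*c[0]/-c[2]+K[0,2], K[1,1]*-c[1]/-c[2]+K[1,2]
E
cat > m.py <<'E'
from h import *
import numpy as np
T=np.load("top0.npz");S=np.load("side0.npz");P=cloud(T);Q=cloud(S)
print("bench z",np.nanmedian(P[225:235,340:380,2]),np.nanmedian(Q[240:250,440:450,2]), np.isnan(P).mean())
parts=dict(porcL=(228,265,36,44),porcR=(366,256,36,44),brassL=(277,256,32,51),brassR=(319,240,32,51),dim=(411,284,45,33),pink=(294,213,32,51),turq=(325,276,32,51),purple=(236,295,36,44),jar=(483,286,56,75))
for n,(u,v,dia,h) in parts.items():
    out=[]
    p=P[v-14:v+15,u-14:u+15].reshape(-1,3)
    q=p[p[:,2]>12]; c0=q[:,:2].mean(0)
    qs=Q.reshape(-1,3); 
    for A in (p,qs):
        A=A[(A[:,2]>10)&(A[:,2]<h+8)&(np.hypot(*(A[:,:2]-c0).T)<45)]
        (cx,cy),r=cv2.minEnclosingCircle(A[:,:2].astype(np.float32))
        out+= [A[:,:2].mean(0).round(1),(round(cx,1),round(cy,1),round(r,1)),A[:,2].max().round(1),len(A)]
    print(n,*out)
hsv=cv2.cvtColor(T["img"],cv2.COLOR_RGB2HSV)
for n,(u,v),h in(("red",(424,198),0),("green",(317,164),70),("blue",(228,202),110)):
    dh=np.abs(((hsv[...,0].astype(int)-h+90)%180)-90)
    m=(dh<16)&(hsv[...,1]>110); w=np.zeros_like(m); w[v-45:v+46,u-50:u+51]=1
    k,l,st,_=cv2.connectedComponentsWithStats((m&w).astype(np.uint8)); i=1+st[1:,4].argmax()
    A=P[l==i]; A=A[np.isfinite(A[:,2])]
    print(n,cv2.minAreaRect(A[:,:2].astype(np.float32)),np.percentile(A[:,2],[2,50,98]).round(1))
E
python3 m.py
```

```text
bench z -1.0165621636064484 0.2984396509750509 0.003997395833333334
porcL [422.2 222.3] (421.5, 224.8, 18.0) 48.9 190 [413.6 231.3] (418.2, 226.0, 18.3) 46.0 573
porcR [ 449.  -106.4] (448.8, -107.8, 17.6) 48.2 179 [ 442.1 -100.2] (444.8, -106.2, 17.9) 46.3 322
brassL [445.6 109.1] (445.4, 110.2, 16.2) 53.8 147 [437.7 117.4] (443.0, 110.8, 17.8) 52.0 396
brassR [484.7   8.4] (485.0, 8.4, 16.1) 53.2 145 [477.3  15.8] (480.3, 9.6, 16.2) 53.5 328
dim [ 381.1 -220.3] (380.5, -222.1, 23.4) 36.3 277 [ 374.7 -213.6] (376.9, -221.1, 24.6) 34.9 284
pink [552.2  69.6] (553.5, 70.4, 16.2) 55.3 147 [545.1  76.8] (550.5, 71.4, 17.7) 51.8 339
turq [398.6  -6.1] (398.2, -6.4, 16.2) 51.9 145 [391.4   1.4] (395.1, -6.2, 17.3) 51.6 355
purple [348.5 204.4] (347.0, 207.1, 18.0) 48.1 193 [339.8 213.9] (343.4, 208.0, 18.2) 45.9 617
jar [ 381.8 -372.7] (380.7, -377.5, 28.3) 79.1 525 [ 372.8 -363.5] (377.3, -375.9, 29.9) 77.7 711
red ((593.1948852539062, -254.45706176757812), (130.44720458984375, 170.8516845703125), 10.617903709411621) [-1.9  3.  21.8]
green ((673.0974731445312, 16.72943115234375), (153.9930419921875, 128.12905883789062), 87.12591552734375) [-1.7  2.6 20.3]
blue ((576.398681640625, 234.4293212890625), (159.6356658935547, 129.75289916992188), 76.73802947998047) [-1.9  2.9 21.8]
```

```bash
python3 -m creep '0 0 10 -40 -40 10 0.36; 0 0 20 -80 -80 20 0.36; 0 0 30 -120 -120 40 0.36; 0 0 40 -160 -160 60 0.36; 0 0 50 -200 -201 80 0.36; 0 0 60 -240 -242 100 0.36; 0 0 69.15 -280 -282 100 0.36; 0 0 69.15 -312 -314.5 100 0.36'; python3 -m creep '0 0 0 0 0 0 0.36;0 0 0 0 0 0 0.36'
```

```text
t: 1.1
eef_pos: [420.2, 223.4, 122.3]
ee_rot: [0.0, 0.708, 0.706, -0.001]
force: [0.0, 1.0, 1.2]
width: 0.644
grip_force: 0.0
t: 1.35
eef_pos: [419.6, 226.5, 122.6]
ee_rot: [-0.0, 0.707, 0.707, 0.0]
force: [0.2, 0.6, 0.4]
width: 0.639
grip_force: 0.0
```

```bash
python3 -m creep '0 0 0 0 0 50 0.36;0 0 0 0 0 85 0.36;0 0 0 0 0 105 0.36;0 0 0 0 0 114.6 0.36;0 0 0 0 0 114.6 0.36;0 0 0 0 0 114.6 1;0 0 0 0 0 114.6 1;0 0 0 0 0 114.6 1'; python3 -m creep '0 0 0 0 0 0 1;0 0 0 0 0 0 1;0 0 0 0 0 -20 1;0 0 0 0 0 -60 1;0 0 0 0 0 -90 1;0 0 0 0 0 -90 1'
python3 - <<'E'
from workcell import env
import cv2
d=env.get_image("side"); cv2.imwrite("pics/s1.png",d["img"][150:450,100:500,::-1])
E
```

```text
t: 2.35
eef_pos: [420.2, 226.3, 8.7]
ee_rot: [-0.0, 0.707, 0.707, 0.001]
force: [-0.5, -0.0, 4.9]
width: 0.404
grip_force: 30.0
t: 3.1
eef_pos: [421.1, 226.8, 99.9]
ee_rot: [0.0, 0.707, 0.707, 0.002]
force: [0.2, -0.3, -1.6]
width: 0.4
grip_force: 30.0
```

View pics/s1.png

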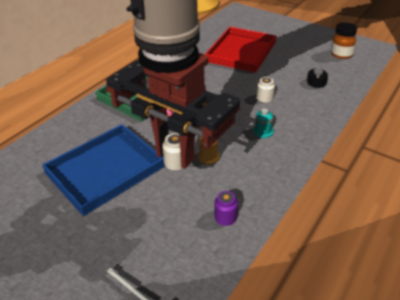

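The side crop shows the porcelain socket (175,150 in the crop) held upright between the fingers, with everything else where it was. Next I place it in the blue tray.

```bash
python3 -m creep '0 0 0 8 35 0 1;0 0 0 18 75 0 1;0 0 0 28 115 0 1;0 0 0 36 148 0 1;0 0 0 39.5 162 0 1;0 0 0 39.5 162 0 1;0 0 0 39.5 162 30 1;0 0 0 39.5 162 55 1' ; python3 -m creep '0 0 0 0 0 15 1;0 0 0 0 0 22 1;0 0 0 0 0 26 1;0 0 0 0 0 28.5 1;0 0 0 0 0 30 1;0 0 0 0 0 30.3 1;0 0 0 0 0 30.3 1'
```

```text
t: 4.15
eef_pos: [579.8, 265.2, 42.0]
ee_rot: [-0.001, 0.707, 0.707, -0.001]
force: [-0.3, 0.3, -0.9]
width: 0.406
grip_force: 30.0
t: 5.03
eef_pos: [582.0, 265.5, 12.9]
ee_rot: [0.0, 0.707, 0.707, 0.0]
force: [-0.5, -0.1, -0.8]
width: 0.405
grip_force: 30.0
```

```bash
python3 -m creep '0 0 0 0 0 0.5 1;0 0 0 0 0 0.5 0.4;0 0 0 0 0 0.5 0.36;0 0 0 0 0 0.5 0.36;0 0 0 0 0 -20 0.36;0 0 0 0 0 -60 0.36;0 0 0 0 0 -107 0.36;0 0 0 0 0 -107 0.36'; python3 -m creep '0 0 0 -50 -18 0 0.36;0 0 0 -100 -36 0 0.36;0 0 0 -150 -54 0 0.36;0 0 0 -200 -73 0 0.36;0 0 0 -250 -91 0 0.36;0 0 0 -300 -109 0 0.36;0 0 0 -345 -126 0 0.36;0 0 0 -372.5 -135 0 0.36'; python3 -m creep '0 0 0 0 0 0 0.36;0 0 0 0 0 50 0.36;0 0 0 0 0 85 0.36;0 0 0 0 0 105 0.36;0 0 0 0 0 111.7 0.36;0 0 0 0 0 111.7 0.36;0 0 0 0 0 111.7 1;0 0 0 0 0 111.7 1';python3 -m creep '0 0 0 0 0 0 1;0 0 0 0 0 0 1;0 0 0 0 0 0 1;0 0 0 0 0 -20 1;0 0 0 0 0 -60 1;0 0 0 0 0 -100 1;0 0 0 0 0 -112 1;0 0 0 0 0 -112 1'
python3 - <<'E'
from workcell import env
import cv2,numpy as np
a=env.get_image("top")["img"][130:330,150:510];b=env.get_image("side")["img"][150:450,100:500]
cv2.imwrite("pics/s2.png",np.hstack([cv2.resize(a,(400,222)),b[:222]])[:,:,::-1])
E
```

```text
t: 6.02
eef_pos: [584.9, 266.5, 125.3]
ee_rot: [0.001, 0.707, 0.707, 0.004]
force: [-0.5, 0.4, 0.0]
width: 0.639
grip_force: 0.0
t: 7.02
eef_pos: [445.3, -109.3, 119.9]
ee_rot: [-0.0, 0.708, 0.706, -0.0]
force: [0.7, 0.8, -0.5]
width: 0.637
grip_force: 0.0
t: 8.02
eef_pos: [447.5, -107.0, 8.8]
ee_rot: [0.001, 0.707, 0.707, 0.001]
force: [0.5, -0.1, 0.8]
width: 0.45
grip_force: 0.0
t: 9.02
eef_pos: [447.1, -106.8, 120.2]
ee_rot: [0.0, 0.707, 0.707, 0.001]
force: [0.2, 0.4, -0.6]
width: 0.403
grip_force: 30.0
```

View pics/s2.png

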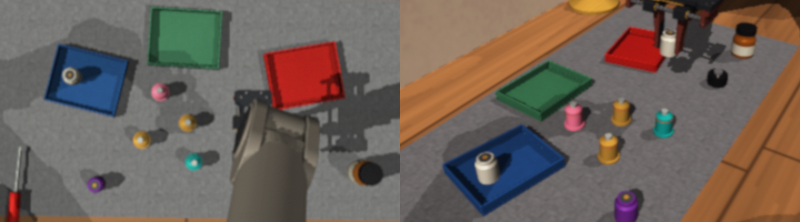

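The first socket stands in the blue tray (70,75 in the left half of the composite), and the second is held at (668,42).

```bash
python3 -m creep '0 0 0 40 15 0 1;0 0 0 90 35 0 1;0 0 0 140 55 0 1;0 0 0 190 74 0 1;0 0 0 240 93 0 1;0 0 0 285 111 0 1;0 0 0 310.5 120.5 0 1;0 0 0 310.5 120.5 0 1'; python3 -m creep '0 0 0 0 0 40 1;0 0 0 0 0 75 1;0 0 0 0 0 93 1;0 0 0 0 0 101 1;0 0 0 0 0 105 1;0 0 0 0 0 107 1;0 0 0 0 0 107.8 1;0 0 0 0 0 107.8 1';  python3 -m creep '0 0 0 0 0 0 1;0 0 0 0 0 0 0.4;0 0 0 0 0 0 0.36;0 0 0 0 0 0 0.36;0 0 0 0 0 -20 0.36;0 0 0 0 0 -60 0.36;0 0 0 0 0 -108 0.36;0 0 0 0 0 -108 0.36'
```

```text
t: 10.12
eef_pos: [566.6, 205.6, 117.8]
ee_rot: [-0.001, 0.706, 0.708, -0.001]
force: [-0.5, 0.0, -1.1]
width: 0.403
grip_force: 30.0
t: 11.12
eef_pos: [567.7, 203.7, 12.8]
ee_rot: [0.0, 0.707, 0.707, 0.0]
force: [0.3, 1.2, -0.1]
width: 0.404
grip_force: 30.0
t: 12.12
eef_pos: [570.4, 204.2, 125.4]
ee_rot: [0.001, 0.707, 0.707, 0.004]
force: [-0.1, 0.7, -0.4]
width: 0.64
grip_force: 0.0
```

```bash
python3 -m creep '0 0 0 -30 -40 0 0.36;0 0 0 -60 -80 0 0.36;0 0 0 -92.5 -123 0 0.36;0 0 0 -92.5 -123 0 0.36;0 0 0 -92.5 -123 40 0.36'; python3 -m creep '0 0 0 0 0 40 0.36;0 0 0 0 0 62 0.36;0 0 0 0 0 72 0.36;0 0 0 0 0 72 0.36;0 0 0 0 0 72 1;0 0 0 0 0 72 1;0 0 0 0 0 72 1;0 0 0 0 0 72 1';python3 -m creep '0 0 0 0 0 0 1;0 0 0 0 0 -20 1;0 0 0 0 0 -60 1;0 0 0 0 0 -100 1;0 0 0 0 0 -112 1;0 0 0 0 0 -112 1'
python3 - <<'E'
from workcell import env
import cv2,numpy as np
a=env.get_image("top")["img"][130:330,150:510];b=env.get_image("side")["img"][150:450,100:500]
cv2.imwrite("pics/s3.png",np.hstack([cv2.resize(a,(400,222)),b[:222]])[:,:,::-1])
E
```

```text
t: 12.75
eef_pos: [447.1, 112.4, 82.1]
ee_rot: [0.001, 0.707, 0.707, 0.004]
force: [0.0, 0.6, -0.4]
width: 0.642
grip_force: 0.0
t: 13.75
eef_pos: [444.7, 111.1, 8.8]
ee_rot: [0.0, 0.707, 0.707, 0.0]
force: [-1.2, -0.4, 6.8]
width: 0.361
grip_force: 30.0
t: 14.5
eef_pos: [444.5, 111.2, 120.5]
ee_rot: [0.0, 0.707, 0.707, 0.001]
force: [0.2, 0.3, -0.9]
width: 0.36
grip_force: 30.0
```

View pics/s3.png

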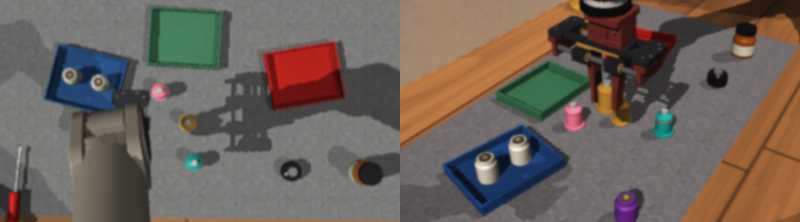

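Both sockets stand in the blue tray (70,75 and 100,83), and the brass shell is held upright at (604,95).

```bash
python3 -m creep '0 0 0 -40 16 0 1;0 0 0 -95 37 0 1;0 0 0 -150 59 0 1;0 0 0 -205 80 0 1;0 0 0 -260 102 0 1;0 0 0 -315 123 0 1;0 0 0 -365 143 0 1;0 0 0 -393.5 154 0 1'; python3 -m creep '0 0 0 0 0 0 1;0 0 0 0 0 0 1;0 0 0 0 0 40 1;0 0 0 0 0 75 1;0 0 0 0 0 93 1;0 0 0 0 0 101 1;0 0 0 0 0 105 1;0 0 0 0 0 107 1'; python3 -m creep '0 0 0 0 0 0.7 1;0 0 0 0 0 0.7 1;0 0 0 0 0 0.7 0.4;0 0 0 0 0 0.7 0.36;0 0 0 0 0 0.7 0.36;0 0 0 0 0 -20 0.36;0 0 0 0 0 -60 0.36;0 0 0 0 0 -107 0.36'
```

```text
t: 15.6
eef_pos: [597.5, -285.8, 117.9]
ee_rot: [-0.001, 0.708, 0.706, -0.001]
force: [0.5, 1.0, -1.2]
width: 0.364
grip_force: 30.0
t: 16.6
eef_pos: [599.0, -282.9, 14.1]
ee_rot: [0.001, 0.707, 0.707, 0.0]
force: [0.1, -0.5, -0.1]
width: 0.359
grip_force: 30.0
t: 17.6
eef_pos: [598.1, -282.6, 122.3]
ee_rot: [-0.0, 0.707, 0.707, -0.0]
force: [0.3, -0.2, 0.6]
width: 0.638
grip_force: 0.0
```

```bash
python3 -m creep '0 0 0 50 -20 0 0.36;0 0 0 105 -41 0 0.36;0 0 0 160 -63 0 0.36;0 0 0 215 -85 0 0.36;0 0 0 265 -105 0 0.36;0 0 0 292 -115.5 0 0.36;0 0 0 292 -115.5 0 0.36;0 0 0 292 -115.5 40 0.36'; python3 -m creep '0 0 0 0 0 40 0.36;0 0 0 0 0 62 0.36;0 0 0 0 0 72 0.36;0 0 0 0 0 72 0.36;0 0 0 0 0 72 1;0 0 0 0 0 72 1;0 0 0 0 0 72 1;0 0 0 0 0 72 1';python3 -m creep '0 0 0 0 0 0 1;0 0 0 0 0 -20 1;0 0 0 0 0 -60 1;0 0 0 0 0 -100 1;0 0 0 0 0 -112 1;0 0 0 0 0 -112 1'
python3 - <<'E'
from workcell import env
import cv2,numpy as np
a=env.get_image("top")["img"][130:330,150:510];b=env.get_image("side")["img"][150:450,100:500]
cv2.imwrite("pics/s4.png",np.hstack([cv2.resize(a,(400,222)),b[:222]])[:,:,::-1])
E
```

```text
t: 18.6
eef_pos: [486.5, 9.2, 82.9]
ee_rot: [0.002, 0.707, 0.707, 0.004]
force: [-0.2, 0.2, -0.1]
width: 0.642
grip_force: 0.0
t: 19.6
eef_pos: [483.3, 9.6, 8.8]
ee_rot: [0.0, 0.707, 0.707, 0.0]
force: [-0.6, -0.9, 7.4]
width: 0.358
grip_force: 30.0
t: 20.35
eef_pos: [483.0, 9.8, 120.4]
ee_rot: [0.0, 0.707, 0.707, 0.001]
force: [-0.2, 0.5, -0.7]
width: 0.356
grip_force: 30.0
```

View pics/s4.png

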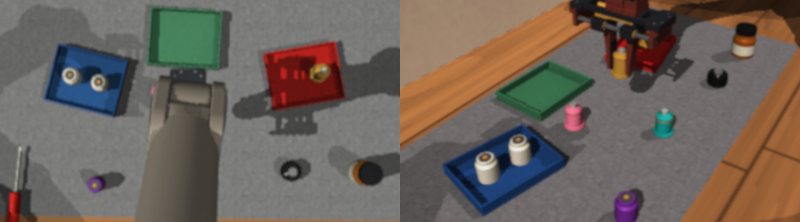

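The first brass shell stands in the red tray (320,72), and the second is held at (620,62).

```bash
python3 -m creep '0 0 0 -40 18 0 1;0 0 0 -90 40 0 1;0 0 0 -140 63 0 1;0 0 0 -190 86 0 1;0 0 0 -220 99 0 1;0 0 0 -232 104.5 0 1;0 0 0 -232 104.5 0 1'; python3 -m creep '0 0 0 0 0 0 1;0 0 0 0 0 0 1;0 0 0 0 0 40 1;0 0 0 0 0 75 1;0 0 0 0 0 93 1;0 0 0 0 0 101 1;0 0 0 0 0 105 1;0 0 0 0 0 107 1'; python3 -m creep '0 0 0 0 0 0.7 1;0 0 0 0 0 0.7 1;0 0 0 0 0 0.7 0.4;0 0 0 0 0 0.7 0.36;0 0 0 0 0 0.7 0.36;0 0 0 0 0 -20 0.36;0 0 0 0 0 -60 0.36;0 0 0 0 0 -107 0.36'
```

```text
t: 21.32
eef_pos: [586.7, -222.4, 118.9]
ee_rot: [-0.001, 0.707, 0.707, -0.001]
force: [-0.7, 0.4, -1.0]
width: 0.358
grip_force: 30.0
t: 22.32
eef_pos: [588.1, -222.8, 14.0]
ee_rot: [0.001, 0.707, 0.707, 0.0]
force: [0.0, -0.1, -0.0]
width: 0.355
grip_force: 30.0
t: 23.32
eef_pos: [587.1, -222.7, 122.3]
ee_rot: [-0.0, 0.707, 0.707, -0.0]
force: [-0.2, 0.3, 1.2]
width: 0.642
grip_force: 0.0
```

```bash
python3 -m creep '0 0 0 0 -40 0 0.18;0 0 0 0 -90 0 0.18;0 0 0 1 -140 0 0.18;0 0 0 1 -185 0 0.18;0 0 0 1.5 -208.5 0 0.18;0 0 0 1.5 -208.5 0 0.18;0 0 0 1.5 -208.5 40 0.18'; python3 -m creep '0 0 0 0 0 40 0.18;0 0 0 0 0 65 0.18;0 0 0 0 0 76.3 0.18;0 0 0 0 0 76.3 0.18;0 0 0 0 0 76.3 1;0 0 0 0 0 76.3 1;0 0 0 0 0 76.3 1;0 0 0 0 0 76.3 1';python3 -m creep '0 0 0 0 0 0 1;0 0 0 0 0 -20 1;0 0 0 0 0 -60 1;0 0 0 0 0 -100 1;0 0 0 0 0 -116 1;0 0 0 0 0 -116 1'
python3 - <<'E'
from workcell import env
import cv2,numpy as np
a=env.get_image("top")["img"][130:330,150:510];b=env.get_image("side")["img"][120:342,200:600]
cv2.imwrite("pics/s5.png",np.hstack([cv2.resize(a,(400,222)),b])[:,:,::-1])
E
```

```text
t: 24.2
eef_pos: [383.4, -222.1, 82.6]
ee_rot: [0.004, 0.707, 0.707, 0.003]
force: [0.5, 0.1, -0.5]
width: 0.82
grip_force: 0.0
t: 25.2
eef_pos: [379.3, -221.1, 4.4]
ee_rot: [0.0, 0.707, 0.707, 0.0]
force: [-0.6, 0.9, 6.1]
width: 0.494
grip_force: 30.0
t: 25.95
eef_pos: [379.7, -221.1, 120.8]
ee_rot: [0.001, 0.707, 0.707, 0.001]
force: [-0.4, -0.3, -1.0]
width: 0.495
grip_force: 30.0
```

View pics/s5.png

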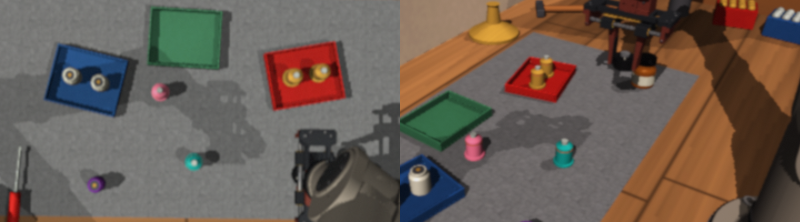

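Both brass shells stand in the red tray (293,76 and 320,72), and the dimmer is held upright at (622,68).

```bash
python3 -m creep '0 0 0 25 31 0 1;0 0 0 60 74 0 1;0 0 0 95 117 0 1;0 0 0 130 160 0 1;0 0 0 165 203 0 1;0 0 0 200 246 0 1;0 0 0 228 281 0 1;0 0 0 238 293 0 1'; python3 -m creep '0 0 0 0 0 0 1;0 0 0 0 0 0 1;0 0 0 0 0 40 1;0 0 0 0 0 78 1;0 0 0 0 0 97 1;0 0 0 0 0 105 1;0 0 0 0 0 109 1;0 0 0 0 0 110.7 1'; python3 -m creep '0 0 0 0 0 0.4 1;0 0 0 0 0 0.4 1;0 0 0 0 0 0.4 0.3;0 0 0 0 0 0.4 0.2;0 0 0 0 0 0.4 0.2;0 0 0 0 0 -20 0.2;0 0 0 0 0 -60 0.2;0 0 0 0 0 -100 0.2'; python3 -m creep '0 0 0 0 -50 -50 0.2;0 0 0 0 -100 -80 0.2;0 0 0 0 -150 -80 0.2;0 0 0 0 -200 -80 0.2; 0 0 0 0 -200 -80 0.2; 0 0 0 0 -200 -80 0.2; 0 0 0 0 -200 -80 0.2'
cat > f.py <<'E'
from workcell import env
import cv2,numpy as np
from h import cloud
d=env.get_image("top");e=env.get_image("side")
np.savez("top0.npz",**d)
cv2.imwrite("pics/s6.png",np.hstack([cv2.resize(d["img"][110:330,130:510],(400,232)),e["img"][120:352,100:500]])[:,:,::-1])
for n,g,(u0,u1,v0,v1) in (("red",e,(300,380,175,222)),("green",e,(195,295,210,270)),("blue",e,(145,270,275,360))):
    Q=cloud(g)[v0:v1,u0:u1].reshape(-1,3); Q=Q[Q[:,2]>26]
    k,lab,c=cv2.kmeans(Q[:,:2].astype(np.float32),1 if n=="green" else 2,None,(3,20,.1),5,0)
    print(n,[(c[i].round(0),Q[lab[:,0]==i,2].max().round(1)) for i in range(len(c))])
E
python3 f.py
```

```text
t: 27.05
eef_pos: [672.6, 19.7, 117.4]
ee_rot: [-0.001, 0.706, 0.708, -0.001]
force: [-0.3, -0.5, -0.7]
width: 0.495
grip_force: 30.0
t: 28.05
eef_pos: [672.6, 16.8, 10.2]
ee_rot: [0.001, 0.707, 0.707, 0.001]
force: [-0.2, 0.3, -0.7]
width: 0.494
grip_force: 30.0
t: 29.05
eef_pos: [672.0, 16.7, 111.7]
ee_rot: [0.0, 0.707, 0.707, 0.0]
force: [1.2, -0.0, -0.3]
width: 0.8
grip_force: 0.0
t: 29.92
eef_pos: [473.4, 16.9, 189.8]
ee_rot: [0.001, 0.707, 0.707, 0.0]
force: [0.5, 0.1, -0.5]
width: 0.804
grip_force: 0.0
red [(array([452.,  22.], dtype=float32), np.float64(230.7)), (array([ 585., -231.], dtype=float32), np.float64(56.6))]
green [(array([602.,  50.], dtype=float32), np.float64(52.2))]
blue [(array([561., 207.], dtype=float32), np.float64(50.5)), (array([575., 268.], dtype=float32), np.float64(50.4))]
```

View pics/s6.png

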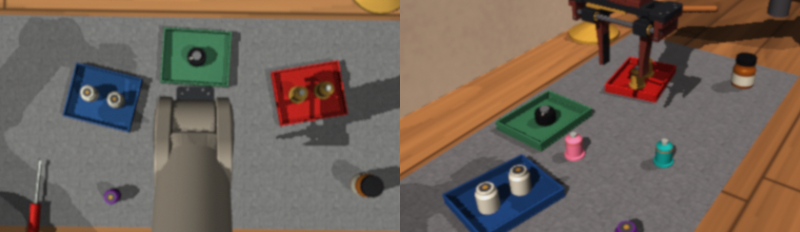

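All five parts stand upright, well inside their trays: sockets at (88,93) and (114,99), dimmer at (197,57), shells at (298,95) and (325,89). The gripper is empty and clear, so I'm handing in.

```bash
python3 -c "
from workcell import env
print(env.job_done())"
```

```text
the job is handed in; nothing more can be done
None
```

I handed in the job at about 30 s of the 125 s allowed: both brass shells are in the red tray, both porcelain sockets in the blue and the dimmer in the green, all upright in the last pictures, with the jar, screwdriver and look-alikes never touched (the hand-in returned no verdict).

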